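Raise the weighted hold-down arm and load the test block

TASK

Push the yellow counterweighted hold-down arm of the test fixture up past its balance point so that it stays raised by itself, then push the aluminium test block along its channel until it rests against the red end stop. The block is only pushed, never picked up or tipped over, and everything else on the table stays where it is.

Things in the scene. Friction and masses are not known exactly. Their poses are not given: they have to be found in the camera images.
- fixture: Fixed fixture: dark steel base plate 370 x 150 mm, top at z = 10 mm, with a straight channel, a red end stop and two blue cheeks (120 high, x = 47 to 93, y = +-35 to 45 mm). Origin at table level on the channel's centre line, at the stop's robot-side face; x runs along the channel away from the robot to the stop, y left, z up; yaw varies. Plate from x = -200 to +170 mm.
- hinge (a point): Middle of the arm's hinge axis, on the fixture at x = 70, y = 0, z = 100 mm; the axis is the fixture's y axis. A steel counterweight sits behind it.
- hold_arm (a joint): Arm angle: 0 lowered (the arm slopes up towards the robot, 20 degrees above level); grows as it swings up and over, away from the robot; 1.66 raised, on its far rest. Upright is 1.22, balance point about 1.26: short of it the arm falls back to 0, beyond it falls on, slowly damped, to 1.66 and stays. No spring, little friction; raising takes 2 to 4 N at the handle.
- handle (a point): Centre of the orange round cross handle at the yellow arm's free end: 16 mm diameter, 120 mm long, parallel to the hinge axis and 160 mm from it. Lowered: x = -80, y = 0, z = 155 mm in the fixture's frame; upright: z = 260. A yellow bar 16 mm wide, 12 thick joins its middle to the hinge. Fingers have free room below and in front of it to push it up and away.
- block: Loose aluminium test block with a blue stripe on top, 60 long (x) x 44 wide (y) x 60 mm high, about 0.36 kg; origin at the centre of its underside. It stands in the channel on the base plate (z = 10 mm), on the robot's side of the arm's foot. Against the end stop its origin is at x = -30 mm in the fixture's frame.
- stop_face (a point): Point on the red end stop's robot-side face (72 mm wide, top at z = 50), mid-channel, 40 mm above the table. Two steel rails guide the block to it: inner faces at y = +-24 mm, 12 mm thick, from x = -165 to 0, tops at z = 25 mm.
- foot (a point): Underside of the black pad (22 mm diameter) on the thin foot that hangs from the arm, at x = -10, z = 55 mm in the fixture's frame while lowered: it then bars the block's way. With the arm raised it points to the robot from above the stop, its end at about x = 32, z = 184 mm.
- spare: Bystander: dark steel block 50 x 40 x 45 mm high standing on the table left of the fixture; origin at the centre of its underside.
- coupling: Bystander: upright brass pipe coupling, 44 mm diameter, 55 mm high, right of the fixture; origin at the centre of its underside.
- bottle: Bystander: pale clear water bottle, 64 mm diameter, 200 mm high; origin at the centre of its underside.
- cup_a: Bystander: green cup, 72 mm diameter, 85 mm high; origin at the centre of its underside.
- cup_b: Bystander: another such green cup.
- wrench: Bystander: steel wrench lying on the table to the right; origin at its underside, near its middle.
- valve: Bystander: blue valve with a red hand wheel, 75 mm long, 90 mm high; origin at the centre of its underside.

How it is judged:
On the way, in this order (a step that is already met when the one before it is completed fails the run):
1. the arm is up on its far rest (value of joint hold_arm above 1.55 rad), for 0.2 s.
2. the block rests against the end stop (x of block in the frame of fixture above -0.035 m), for 0.2 s.
At the end, for the whole second after the job is handed in: The hold-down arm rests raised by itself (joint above 1.55 rad), and the test block stands upright in its channel, at rest, within 5 mm of the end stop (value of joint hold_arm above 1.55 rad and x of block in the frame of fixture between -0.035 and -0.025 m and y of block in the frame of fixture between -0.008 and 0.008 m and z of block in the frame of fixture below 0.014 m and angle between block's own z axis and vertical below 0.1 rad and linear speed of block below 0.02 m/s); the robot touches nothing.
It fails at once if the test block was lifted out of its channel (more than 12 mm off the plate) (z of block in the frame of fixture above 0.022 m).
It fails at once if the test block was tipped over (more than 0.35 rad) (angle between block's own z axis and vertical above 0.35 rad).
It fails at once if a bystander was moved by more than 30 mm or tipped (distance of any of spare, coupling, bottle, cup_a, cup_b, wrench, valve from where it was at the start of the episode above 0.03 m or angle between any of spare, coupling, bottle, cup_a, cup_b, wrench, valve's own z axis and vertical above 0.5 rad).
It also fails if it takes over 54 s, if anything falls off the work surface, if the arm or the gripper's body presses on something with over 40 N, if the wrist force passes 120 N, or if a joint passes its speed limit or range.

ROBOT

A 6-joint arm with a two-finger parallel gripper is mounted at the origin on the work surface. World frame = base frame: x ahead of the robot, y to its left, z up, the work surface at z = 0. Lengths are in m, angles in rad, forces in N, time in s.
With the tool pointing down it reaches from about 0.3 to 0.875 m from the base axis. Payload 6.4 kg.
Tool frame: the origin (TCP) lies between the finger pads; the fingertips stand ctrl.tip_reach ahead of it and the grasp point (between the pads) lies 11 mm behind it (ctrl.tip_reach is the distance from the TCP to the fingertips, in m); z points along the fingers, x is the direction in which the jaws open and shut, and the axes are right-handed (so a half turn about z gives the same grasp; the last joint's range is limited). The gripper opens to 85 mm and grips with 20 to 120 N. Pads are 22 mm wide; open, the fingers measure 114 mm over their backs; the gripper's body (76 mm by 85 mm) begins 54 mm behind the grasp point. The pads swing forward as they close: fully open they stand 13 mm farther back than shut.
Start: joints at [0.983, 0.181, 1.607, -0, 1.354, -0.206], TCP at [0.214, 0.534, 0.239] pointing down, gripper open.
Joint ranges: [-2.99, 2.99], [-0.89, 2.07], [0.3, 2.58], [-1.14, 4.28], [0, 2.63], [-3.12, 3.12]. Speed limits (rad/s): [2.57, 2.57, 3.01, 3.14, 3.14, 3.14].

INTERFACE

Orientations are given as a unit quaternion [w, x, y, z].
In Python, from bench import telemetry, viewer, ticket, nets, ctrl gives the robot as it stands.
- The arm moves only by the tool step_arm, never from a script. Its argument "plan" is a list of rows, each a list of 2 entries, a list of its own where there are three numbers: the shift along the tool's x, y, z in m, then the turn, a rotation vector about the tool's x, y, z in degrees. A call has 1 to 5 rows; each row is the pose to reach, as a shift and turn from the pose commanded when the call began, along the tool's axes at that moment; what a row does not reach only later rows make up. A row lasts 1/10 s, in which the tool goes at most 50 mm and 8.59 degrees, less where a joint would pass 70% of its speed; a pose out of reach is approached as far as the arm can. A call with a gripper value outside its range is refused whole. "fingers" is the opening in per cent of the stroke, from 0 (shut) to 100 (fully open), set as the call begins (left out, the last holds). The fingers move at their own pace and stop on an object; the grip force is fixed at half the most. Time passes only in rows, so rows that repeat a pose let the fingers close. It gives the time, the measured TCP pose, the force and the opening at its end, in the units of the state.
- telemetry.get_obs(): the state, without advancing time (a new reading comes with each control period).
- viewer.camera(name): name is "scene" or "top" or "wrist"; returns the picture (384x512x3 uint8, red, green, blue); there is no depth.
- viewer.get_calibration(name): a dict with "K" (3x3 intrinsics, pixels), "dist" ([k1, k2, p1, p2, k3] as OpenCV has them; the pictures are not rectified), "origin" and "orientation" of the camera in the world. Camera axes: x right, y up, looking along -z (the intrinsics and any distortion apply to the point x, -y, -z); pixel columns grow to the right and rows downward; lengths in m; the calibration is good to about 2 mm. A picture is of the moment at which its call begins: read the wrist's pose just before it. get_calibration takes no time and is no camera call; for the wrist camera it gives the pose at the moment of the call.
- ticket.hand_in(): hands the job in, once; it reports no verdict.
Trained networks look in the newest picture that a camera, given by its name, has taken for a name from the list of things; names that differ only in an ending like _2 or _b are one class to them, and where a whole thing is asked for, a point or a joint stands for the part that bears it (a point fixed in the world has none). Each returns a list of dicts, best first, with "score" (0 to 1); they miss things now and then, are a little off and sometimes report something else, mostly with a low value. They report only what shows in the picture. A call takes as long as a camera call.
- nets.boxes_of(thing, camera): "extent" ([left, top, right, bottom] in pixels, round what is visible of it).
The state is a dict: "time_s": time; "q": joint angles; "dq": joint speeds; "joint_efforts": joint torques, N m; "eef_pos": TCP position; "eef_rot": TCP orientation; "wrist_force": force on the tool from outside, world axes, zero at the start; "torque": the same for the moment, N m; "opening": opening from 0.0 (shut) to 1.0 (fully open).
Only numpy, scipy, OpenCV 4.12 (cv2) and the standard library are available. Lean on these libraries where they do the work, as an engineer would, in place of code of your own. Each camera call takes 0.05 s, during which the arm holds its last target.

## Working session

There is one attempt and no reset: what is moved stays moved. The work goes in short steps, Python scripts to look and compute and a tool call to move; the robot and the scene stay as the last step left them, time stands still between calls to the robot, and variables do not carry over. Pictures are saved under pics/ and viewed, and the job is handed in when it is done.

Besides the shell and the picture viewer there is one more tool, called as name(argument=value, ...) on one line, values as JSON. step_arm: Moves the arm, as the interface text tells. Its arguments: {"type":"object","properties":{"plan":{"type":"array"},"fingers":{"type":"number"}},"required":["plan"]}

```bash
mkdir -p pics; ls
cat > h.py <<'E'
import numpy as np, cv2
from scipy.spatial.transform import Rotation as R
from bench import telemetry, viewer, ticket, nets, ctrl
def Rq(q): return R.from_quat([q[1],q[2],q[3],q[0]])
def cal(n):
    c=viewer.get_calibration(n); o=np.array(c["orientation"],float)
    Rm=Rq(o).as_matrix() if o.size==4 else o.reshape(3,3)
    return np.array(c["K"],float),np.array(c["dist"],float),np.array(c["origin"],float),Rm
def proj(P,c):
    K,d,o,Rm=c
    p=(np.atleast_2d(P)-o)@Rm; p=p*[1,-1,-1]
    return cv2.projectPoints(p.reshape(-1,1,3),np.zeros(3),np.zeros(3),K,d)[0].reshape(-1,2)
def ray(uv,c):
    K,d,o,Rm=c
    n=cv2.undistortPoints(np.array(uv,float).reshape(-1,1,2),K,d).reshape(-1,2)
    return o,np.c_[n[:,0],-n[:,1],-np.ones(len(n))]@Rm.T
def onz(uv,z,c):
    o,r=ray(uv,c); return o+r*((z-o[2])/r[:,2])[:,None]
def save(n,name):
    im=viewer.camera(n); cv2.imwrite(f"pics/{name}.png",im[:,:,::-1]); return im
E
python3 - <<'E'
from h import *
print(telemetry.get_obs(),ctrl.tip_reach)
for n in ["scene","top"]:
    save(n,n+"0"); print(n,viewer.get_calibration(n))
    for t in ["fixture","hold_arm","handle","block","spare","coupling","bottle","cup_a","wrench","valve"]:
        print(t,[(np.round(b["extent"]).tolist(),round(b["score"],2)) for b in nets.boxes_of(t,n)][:3])
E
```

```text
pics
{'time_s': 0.0, 'q': array([ 9.82679251e-01,  1.81585200e-01,  1.60799886e+00, -2.28175171e-06,
        1.35378999e+00, -2.06322439e-01]), 'dq': array([-0.0003212 , -0.00101989, -0.00047685,  0.00099254, -0.00239965,
       -0.0001063 ]), 'joint_efforts': array([-3.69588102e-03, -4.44877195e+01, -3.51327038e+01, -5.19661680e-04,
        9.03202454e-03,  1.75383155e-05]), 'eef_pos': array([0.21393057, 0.53314554, 0.23836373]), 'eef_rot': array([ 3.38161815e-04,  8.28427709e-01,  5.60095293e-01, -8.24005942e-04]), 'wrist_force': array([-0.70571404, -0.37911978,  0.72993285]), 'torque': array([-0.01551218,  0.03075673,  0.04311548]), 'opening': 0.9995889530042116} 0.008
scene {'K': array([[381.6773049 ,   0.        , 247.20439161],
       [  0.        , 381.6773049 , 192.93385247],
       [  0.        ,   0.        ,   1.        ]]), 'dist': array([-0.06370897,  0.        ,  0.        ,  0.        ,  0.        ]), 'origin': array([0.98268229, 0.40177914, 0.94540826]), 'orientation': array([0.36135378, 0.11711369, 0.26933519, 0.88496688])}
fixture [([163.0, 153.0, 290.0, 269.0], 0.6
[... 786 characters left out ...]
in': array([ 0.47179304, -0.00398076,  1.38495697]), 'orientation': array([-0.69682678, -0.01984253,  0.0312904 ,  0.71628181])}
fixture [([234.0, 126.0, 287.0, 246.0], 0.69)]
hold_arm [([243.0, 127.0, 288.0, 204.0], 0.63), ([235.0, 126.0, 289.0, 241.0], 0.45)]
handle [([248.0, 126.0, 284.0, 205.0], 0.98)]
block [([257.0, 203.0, 267.0, 219.0], 0.48)]
spare [([206.0, 180.0, 222.0, 197.0], 0.65)]
coupling [([293.0, 177.0, 307.0, 189.0], 0.53)]
bottle [([97.0, 189.0, 137.0, 212.0], 0.65)]
cup_a [([106.0, 225.0, 137.0, 249.0], 0.97), ([97.0, 156.0, 125.0, 178.0], 0.64)]
wrench [([361.0, 215.0, 409.0, 234.0], 0.57)]
valve [([97.0, 152.0, 126.0, 177.0], 0.57), ([245.0, 129.0, 285.0, 205.0], 0.17)]
```

Run:
```python
import cv2
a=cv2.imread("pics/top0.png");b=cv2.imread("pics/scene0.png")
cv2.imwrite("pics/topc.png",cv2.resize(a[100:260,190:340],None,fx=3.7,fy=3.7,interpolation=cv2.INTER_CUBIC))
cv2.imwrite("pics/scenec.png",cv2.resize(b[130:280,140:310],None,fx=4,fy=4,interpolation=cv2.INTER_CUBIC))
```

```text
(no output)
```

View pics/topc.png

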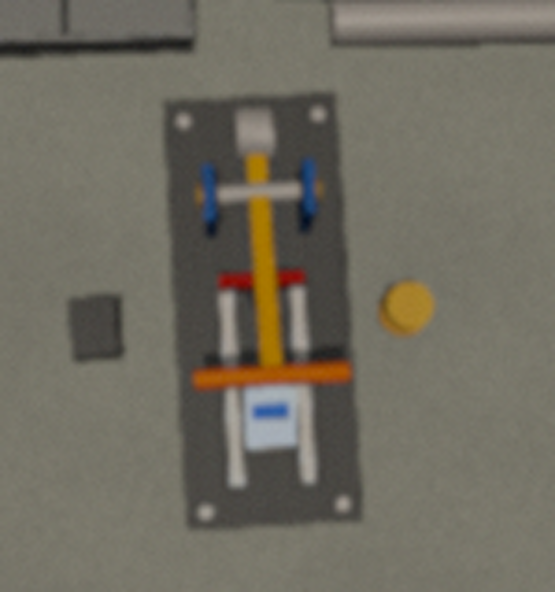

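View pics/scenec.png

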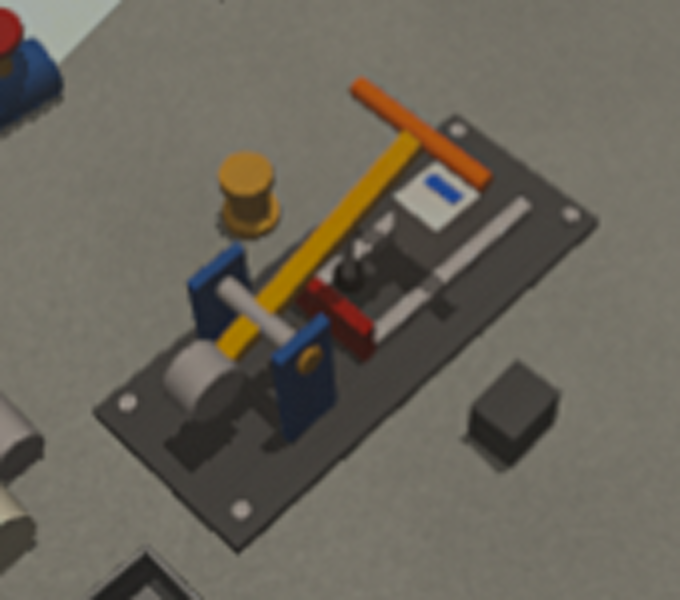

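View pics/top0.png

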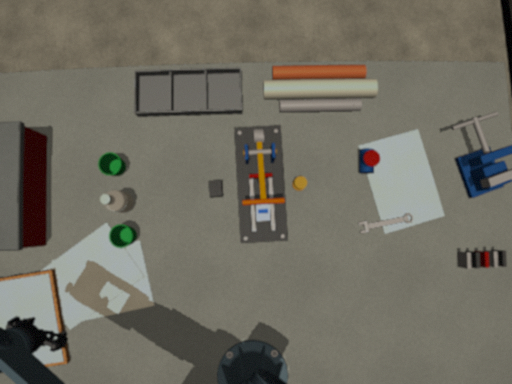

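View pics/scene0.png

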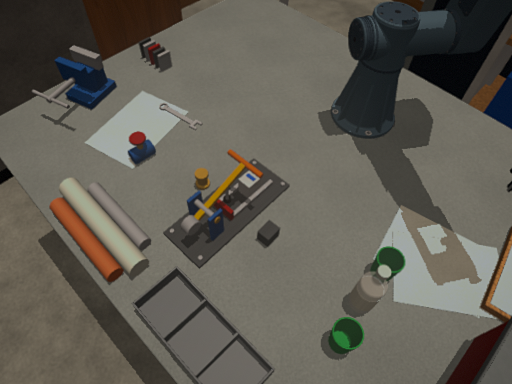

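```bash
cat > fit.py <<'E'
from h import *
from scipy.optimize import least_squares
ct,cs=cal("top"),cal("scene")
T=lambda p:(np.array(p,float)+.5)/3.7-.5+[190,100]
S=lambda p:(np.array(p,float)+.5)/4-.5+[140,130]
pts=[([.17,.075,.01],[166,101],[238,550]),([.17,-.075,.01],[335,94],[95,410]),([-.2,.075,.01],[190,527],[598,220]),([-.2,-.075,.01],[360,518],[458,113]),
([-.08,.06,.155],[194,380],[488,183]),([-.08,-.06,.155],[351,371],[356,84])]
F=np.array([p[0] for p in pts]);ut=T([p[1] for p in pts]);us=S([p[2] for p in pts])
def W(x,P): return R.from_euler('z',x[2]).apply(P)+[x[0],x[1],0]
def res(x,split=False):
    return np.r_[(proj(W(x,F),ct)-ut).ravel(),(proj(W(x,F),cs)-us).ravel()]
s=least_squares(res,[.45,0,0],loss='soft_l1')
print(s.x,np.degrees(s.x[2])); print(np.round(res(s.x).reshape(-1,2),1).tolist())
x=s.x
for n,P in dict(hinge=[.07,0,.1],handle=[-.08,0,.155],stop=[0,0,.04]).items(): print(n,W(x,np.array([P]))[0].round(4))
# block top corners in top crop
for c,uv in((ct,T([[245,388],[297,384],[246,448],[300,444]])),(cs,S([[394,195],[437,230],[480,198]]))):
    P=onz(uv,.07,c); print(R.from_euler('z',-x[2]).apply(P-[x[0],x[1],0]).round(4).tolist())
E
python3 fit.py
```

```text
[ 0.61660708 -0.04293629  0.03069472] 1.7586778286594245
[[-1.0, 0.1], [0.1, -0.6], [-1.0, 1.2], [0.8, 0.7], [-0.2, 0.1], [-0.2, 0.1], [-0.3, -0.1], [-1.1, -0.3], [0.6, -0.2], [-0.7, -0.4], [-0.3, 0.4], [-0.0, 0.3]]
hinge [ 0.6866 -0.0408  0.1   ]
handle [ 0.5366 -0.0454  0.155 ]
stop [ 0.6166 -0.0429  0.04  ]
[[-0.0843, 0.0194, 0.07], [-0.0835, -0.023, 0.07], [-0.133, 0.0215, 0.07], [-0.1324, -0.0225, 0.07]]
[[-0.0765, -0.0213, 0.07], [-0.0757, 0.0215, 0.07], [-0.1171, 0.0244, 0.07]]
```

```bash
cat >> h.py <<'E'
FX=np.array([.6166,-.0429,.0307])
Rf=R.from_euler('z',FX[2])
def fx2w(p): return Rf.apply(p)+[FX[0],FX[1],0]
def w2fx(p): return Rf.inv().apply(np.array(p)-[FX[0],FX[1],0])
def tool(tilt): # tilt deg from straight down, tip forward
    t=np.radians(tilt); z=np.array([np.sin(t),0,-np.cos(t)]);x=np.array([0,1.,0]);y=np.cross(z,x)
    return Rf*R.from_matrix(np.c_[x,y,z])
def go(p,tilt):
    o=telemetry.get_obs(); r=Rq(o["eef_rot"]); P=np.array(o["eef_pos"])
    print("t",o["time_s"],"fix pos",w2fx(P).round(4),"F",o["wrist_force"].round(1),"open",round(o["opening"],2))
    print("  shift",r.inv().apply(fx2w(np.array(p))-P).round(4).tolist(),"turn",np.degrees((r.inv()*tool(tilt)).as_rotvec()).round(2).tolist())
E
python3 - <<'E'
from h import *
go([-.198,0,.24],45)
E
```

```text
t 1.1 fix pos [-0.3845  0.5886  0.2393] F [ 0.  -0.2  0.9] open 1.0
  shift [-0.4644, 0.4068, -0.0007] turn [-44.35, 9.28, -22.4]
```

step_arm(plan=[[[-0.464,0.407,0],[0,0,-22]],[[-0.464,0.407,0],[0,0,-22]],[[-0.464,0.407,0],[0,0,-22]],[[-0.464,0.407,0],[0,0,-22]],[[-0.464,0.407,0],[0,0,-22]]], fingers=50)

```text
time_s: 1.6
eef_pos: [0.2961, 0.3003, 0.2395]
eef_rot: [0.0, 0.706, 0.708, 0.0]
wrist_force: [2.3, 0.3, 1.0]
opening: 0.501
```

Run:
```python
from h import *
go([-.198,0,.24],45)
```

```text
t 1.6 fix pos [-0.3098  0.3529  0.2395] F [2.3 0.3 1. ] open 0.5
  shift [-0.3497, 0.1215, -0.0005] turn [-44.95, 0.61, -1.5]
```

step_arm(plan=[[[-0.35,0.12,0],[-45,0.6,-1.5]],[[-0.35,0.12,0],[-45,0.6,-1.5]],[[-0.35,0.12,0],[-45,0.6,-1.5]],[[-0.35,0.12,0],[-45,0.6,-1.5]],[[-0.35,0.12,0],[-45,0.6,-1.5]]])

```text
time_s: 2.1
eef_pos: [0.3823, 0.0943, 0.2371]
eef_rot: [0.229, 0.657, 0.677, 0.239]
wrist_force: [0.7, 1.6, -0.2]
opening: 0.493
```

Run:
```python
from h import *
go([-.198,0,.24],45)
```

```text
t 2.1 fix pos [-0.23    0.1443  0.2371] F [ 0.7  1.6 -0.2] open 0.49
  shift [-0.1443, 0.0272, 0.0174] turn [-6.29, -0.16, -0.18]
```

step_arm(plan=[[[-0.144,0.027,0.017],[-6.3,0,0]],[[-0.144,0.027,0.017],[-6.3,0,0]],[[-0.144,0.027,0.017],[-6.3,0,0]],[[-0.144,0.027,0.017],[-6.3,0,0]],[[-0.144,0.027,0.017],[-6.3,0,0]]])

```text
time_s: 2.6
eef_pos: [0.418, -0.0534, 0.24]
eef_rot: [0.264, 0.648, 0.66, 0.272]
wrist_force: [0.1, 0.3, -0.7]
opening: 0.5
```

Run:
```python
from h import *
go([-.198,0,.19],45); go([-.113,0,.105],45)
save("scene","s1"); b=cv2.imread("pics/s1.png"); cv2.imwrite("pics/s1c.png",cv2.resize(b[80:280,140:340],None,fx=3,fy=3,interpolation=cv2.INTER_CUBIC))
save("wrist","w1")
```

```text
t 2.6 fix pos [-0.1988 -0.0044  0.24  ] F [ 0.1  0.3 -0.7] open 0.5
  shift [0.0042, -0.0346, 0.0361] turn [-0.37, 0.26, -0.61]
t 2.6 fix pos [-0.1988 -0.0044  0.24  ] F [ 0.1  0.3 -0.7] open 0.5
  shift [0.0047, -0.0338, 0.1564] turn [-0.37, 0.26, -0.61]
```

View pics/s1c.png

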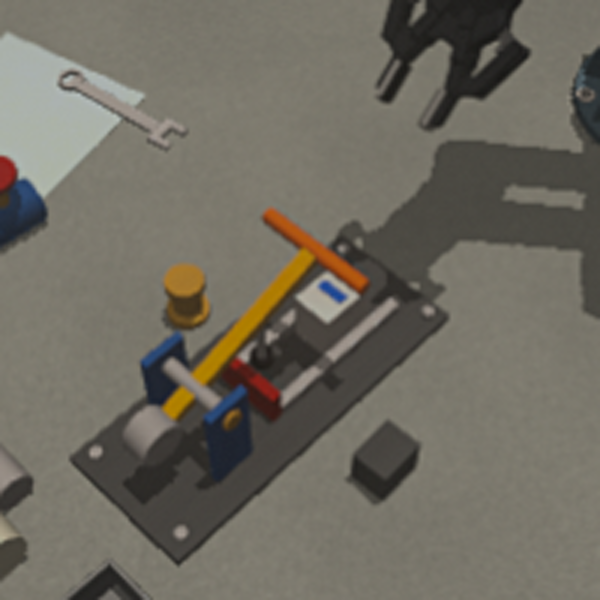

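View pics/w1.png

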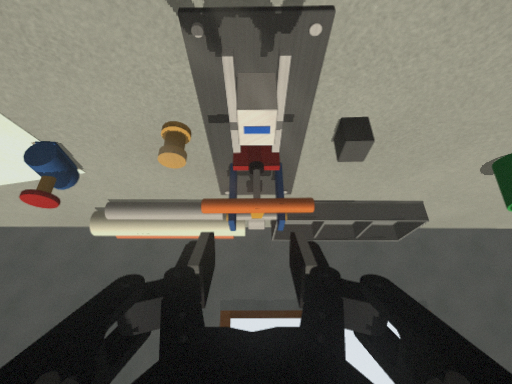

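Run:
```python
from h import *
o=telemetry.get_obs(); c=viewer.get_calibration("wrist")
print(Rq(o["eef_rot"]).inv().apply(np.array(c["origin"])-o["eef_pos"]))
```

```text
[-0.00039792 -0.07687523 -0.13496329]
```

step_arm(plan=[[[0.004,-0.034,0.03],[-0.4,0.3,-0.6]],[[0.004,-0.034,0.07],[-0.4,0.3,-0.6]],[[0.004,-0.034,0.11],[-0.4,0.3,-0.6]],[[0.004,-0.034,0.156],[-0.4,0.3,-0.6]],[[0.004,-0.034,0.156],[-0.4,0.3,-0.6]]])

```text
time_s: 3.2
eef_pos: [0.5027, -0.0304, 0.1163]
eef_rot: [0.252, 0.647, 0.669, 0.267]
wrist_force: [-1.3, -0.2, 0.1]
opening: 0.498
```

Run:
```python
from h import *
go([-.085,0,.133],45)
save("scene","s2"); b=cv2.imread("pics/s2.png"); cv2.imwrite("pics/s2c.png",cv2.resize(b[80:280,140:340],None,fx=3,fy=3,interpolation=cv2.INTER_CUBIC))
save("wrist","w2")
```

```text
t 3.2 fix pos [-0.1135  0.016   0.1163] F [-1.3 -0.2  0.1] open 0.5
  shift [-0.016, 0.0323, 0.007] turn [-1.99, -0.58, -0.13]
```

View pics/s2c.png

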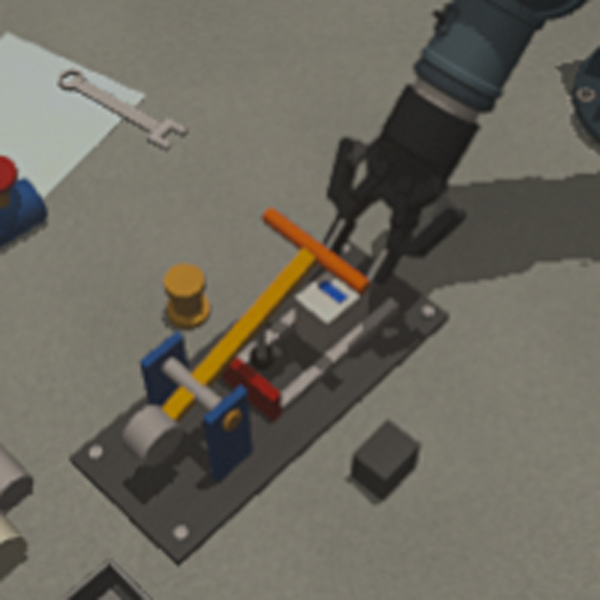

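View pics/w2.png

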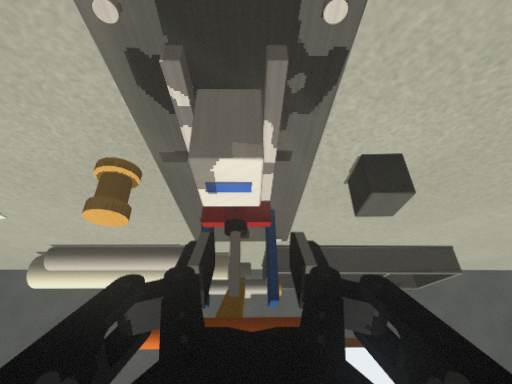

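step_arm(plan=[[[0,0,0],[0,0,0]]])

```text
time_s: 3.4
eef_pos: [0.5026, -0.0322, 0.1208]
eef_rot: [0.255, 0.646, 0.668, 0.268]
wrist_force: [-0.2, -0.1, 0.3]
opening: 0.499
```

Run:
```python
from h import *
go([-.113,0,.105],45)
go([-.085,0,.133],45)
```

```text
t 3.4 fix pos [-0.1136  0.0142  0.1208] F [-0.2 -0.1  0.3] open 0.5
  shift [-0.0143, -0.0104, 0.0118] turn [-1.54, -0.41, 0.02]
t 3.4 fix pos [-0.1136  0.0142  0.1208] F [-0.2 -0.1  0.3] open 0.5
  shift [-0.0143, 0.0291, 0.0107] turn [-1.54, -0.41, 0.02]
```

step_arm(plan=[[[-0.014,-0.005,0.01],[-1.5,-0.4,0]],[[-0.014,0,0.01],[-1.5,-0.4,0]],[[-0.014,0.01,0.01],[-1.5,-0.4,0]],[[-0.014,0.01,0.01],[-1.5,-0.4,0]]])

```text
time_s: 3.8
eef_pos: [0.5192, -0.0461, 0.1312]
eef_rot: [0.265, 0.647, 0.662, 0.27]
wrist_force: [0.0, -0.3, 0.9]
opening: 0.5
```

Run:
```python
from h import *
go([-.085,0,.133],45)
save("wrist","w3")
```

```text
t 3.8 fix pos [-0.0974 -0.0002  0.1312] F [ 0.  -0.3  0.9] open 0.5
  shift [0.0003, 0.0102, 0.0074] turn [-0.55, 0.43, -0.26]
```

View pics/w3.png

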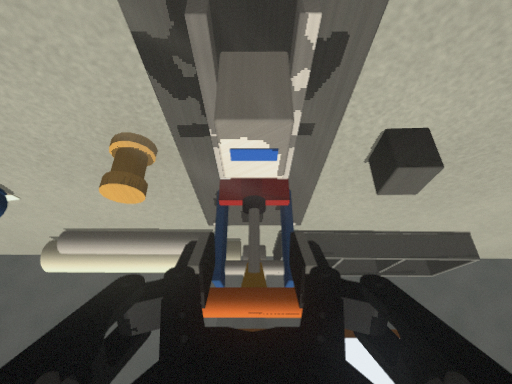

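```bash
cat > arc.py <<'E'
from h import *
import sys
o=telemetry.get_obs(); r=Rq(o["eef_rot"]);P=np.array(o["eef_pos"])
print(o["time_s"],w2fx(P).round(4),o["wrist_force"].round(1),np.degrees((r.inv()*tool(45)).as_rotvec()).round(2))
for a in map(float,sys.argv[1:]):
    p=np.radians(a); H=np.array([.07-.16*np.cos(p)-.0049,0,.1+.16*np.sin(p)-.0219])
    print(a,r.inv().apply(fx2w(H)-P).round(4).tolist())
E
python3 arc.py 20 24 28 33 38 43 48
```

```text
3.85 [-0.098   0.0003  0.1304] [-0.7  0.4 -0.5] [-0.62  0.38 -0.27]
20.0 [-0.0002, 0.0108, 0.0072]
24.0 [-0.0002, 0.021, 0.0028]
28.0 [-0.0002, 0.0315, -0.001]
33.0 [-0.0001, 0.045, -0.0046]
38.0 [-0.0001, 0.0588, -0.0071]
43.0 [-0.0, 0.0727, -0.0083]
48.0 [0.0, 0.0866, -0.0084]
```

step_arm(plan=[[[0,0.011,0.007],[-0.5,0.3,-0.3]],[[0,0.021,0.003],[-0.5,0.3,-0.3]],[[0,0.0315,-0.001],[-0.5,0.3,-0.3]],[[0,0.045,-0.005],[-0.5,0.3,-0.3]],[[0,0.045,-0.005],[-0.5,0.3,-0.3]]])

```text
time_s: 4.35
eef_pos: [0.5482, -0.0444, 0.166]
eef_rot: [0.266, 0.643, 0.664, 0.274]
wrist_force: [-0.7, -0.4, -0.4]
opening: 0.501
```

```bash
python3 - <<'E'
from h import *
save("scene","s3"); b=cv2.imread("pics/s3.png"); cv2.imwrite("pics/s3c.png",cv2.resize(b[80:280,140:340],None,fx=3,fy=3,interpolation=cv2.INTER_CUBIC))
save("wrist","w4")
E
python3 arc.py 33 38 43 48 53 58 63
```

```text
4.45 [-0.0698  0.001   0.1642] [ 0.2 -1.1 -2. ] [-0.22  0.    0.04]
33.0 [-0.001, 0.0013, -0.0003]
38.0 [-0.001, 0.015, -0.0026]
43.0 [-0.001, 0.0289, -0.0038]
48.0 [-0.001, 0.0429, -0.0037]
53.0 [-0.001, 0.0568, -0.0024]
58.0 [-0.001, 0.0705, 0.0001]
63.0 [-0.001, 0.084, 0.0038]
```

View pics/s3c.png

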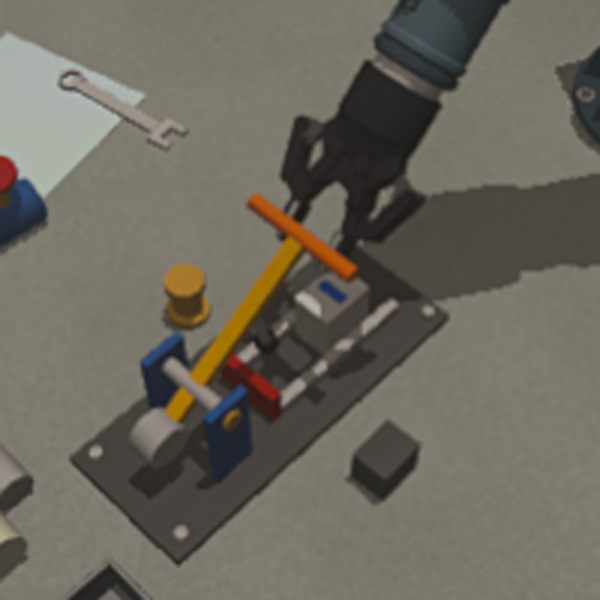

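View pics/w4.png

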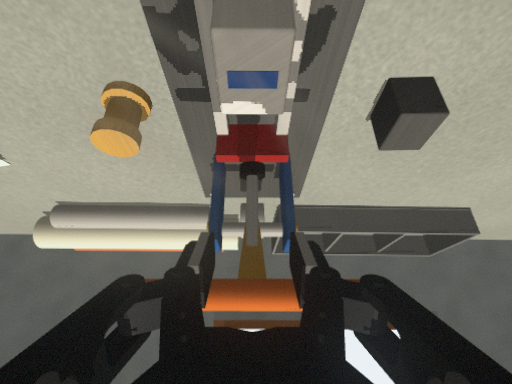

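step_arm(plan=[[[-0.001,0.015,-0.003],[0,0,0]],[[-0.001,0.029,-0.004],[0,0,0]],[[-0.001,0.043,-0.004],[0,0,0]],[[-0.001,0.057,-0.002],[0,0,0]],[[-0.001,0.07,0],[0,0,0]]])

```text
time_s: 4.95
eef_pos: [0.5962, -0.0432, 0.2128]
eef_rot: [0.264, 0.644, 0.664, 0.273]
wrist_force: [-2.1, -0.3, 0.2]
opening: 0.496
```

```bash
python3 - <<'E'
from h import *
save("scene","s4"); b=cv2.imread("pics/s4.png"); cv2.imwrite("pics/s4c.png",cv2.resize(b[80:280,140:340],None,fx=3,fy=3,interpolation=cv2.INTER_CUBIC))
E
python3 arc.py 58 63 68 73 78 83 88
```

```text
5.0 [-0.0185 -0.0005  0.2151] [ 0.8 -1.7  1.8] [-0.12  0.03  0.01]
58.0 [0.0005, -0.0018, 0.0001]
63.0 [0.0005, 0.0117, 0.0038]
68.0 [0.0005, 0.0248, 0.0086]
73.0 [0.0005, 0.0374, 0.0146]
78.0 [0.0005, 0.0494, 0.0217]
83.0 [0.0005, 0.0608, 0.0297]
88.0 [0.0005, 0.0714, 0.0388]
```

View pics/s4c.png

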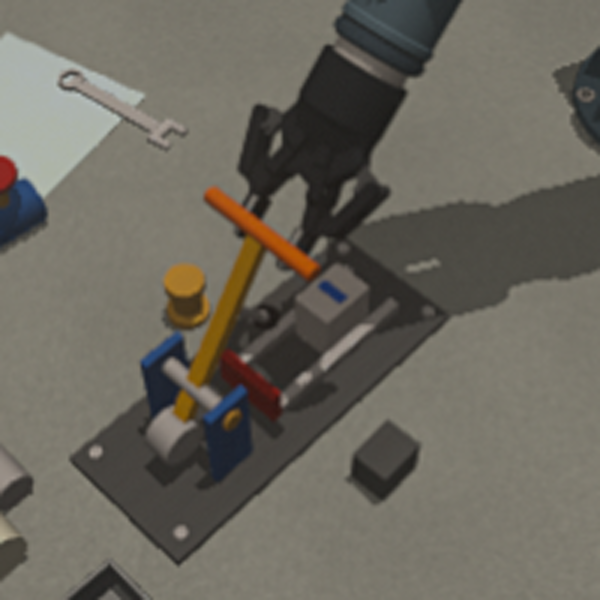

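step_arm(plan=[[[0,0.012,0.004],[0,0,0]],[[0,0.025,0.009],[0,0,0]],[[0,0.037,0.015],[0,0,0]],[[0,0.049,0.022],[0,0,0]],[[0,0.061,0.03],[0,0,0]]])

```text
time_s: 5.5
eef_pos: [0.6606, -0.0413, 0.2342]
eef_rot: [0.264, 0.644, 0.664, 0.273]
wrist_force: [-2.0, 0.8, -0.4]
opening: 0.499
```

```bash
python3 - <<'E'
from h import *
save("scene","s5"); b=cv2.imread("pics/s5.png"); cv2.imwrite("pics/s5c.png",cv2.resize(b[80:280,140:340],None,fx=3,fy=3,interpolation=cv2.INTER_CUBIC))
E
python3 arc.py 83 87 90 93 96 99 102 105
```

```text
5.55 [ 0.0459 -0.0004  0.2355] [ 0.1 -0.8  1.8] [-0.18  0.01 -0.01]
83.0 [0.0004, 0.0008, -0.0012]
87.0 [0.0004, 0.0094, 0.006]
90.0 [0.0004, 0.0155, 0.0117]
93.0 [0.0004, 0.0213, 0.0178]
96.0 [0.0004, 0.0267, 0.0241]
99.0 [0.0004, 0.0318, 0.0308]
102.0 [0.0004, 0.0366, 0.0377]
105.0 [0.0004, 0.041, 0.0448]
```

View pics/s5c.png

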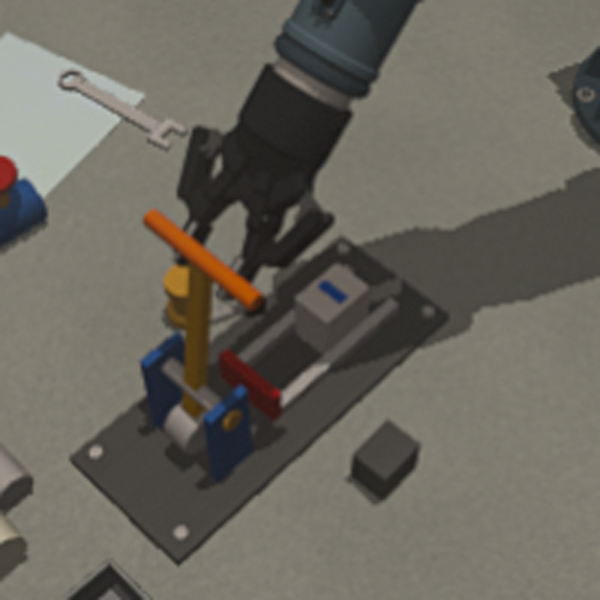

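step_arm(plan=[[[0,0.009,0.006],[0,0,0]],[[0,0.0165,0.012],[0,0,0]],[[0,0.0225,0.018],[0,0,0]],[[0,0.028,0.024],[0,0,0]],[[0,0.036,0.034],[0,0,0]]])

```text
time_s: 6.05
eef_pos: [0.7105, -0.0399, 0.2361]
eef_rot: [0.265, 0.644, 0.664, 0.273]
wrist_force: [-1.3, -0.8, -3.4]
opening: 0.496
```

step_arm(plan=[[[0,0,0],[0,0,0]],[[0,0,0],[0,0,0]],[[0,0,0],[0,0,0]]])

```text
time_s: 6.35
eef_pos: [0.7101, -0.0401, 0.2368]
eef_rot: [0.265, 0.644, 0.664, 0.273]
wrist_force: [-0.2, -0.5, 0.2]
opening: 0.495
```

```bash
python3 - <<'E'
from h import *
save("scene","s6"); b=cv2.imread("pics/s6.png"); cv2.imwrite("pics/s6c.png",cv2.resize(b[80:280,140:340],None,fx=3,fy=3,interpolation=cv2.INTER_CUBIC))
E
python3 arc.py 102 105
```

```text
6.4 [ 9.350e-02 -1.000e-04  2.369e-01] [-0.5 -0.4 -0.2] [-0.2   0.02  0.01]
102.0 [0.0001, 0.0019, 0.005]
105.0 [0.0001, 0.0063, 0.0121]
```

View pics/s6c.png

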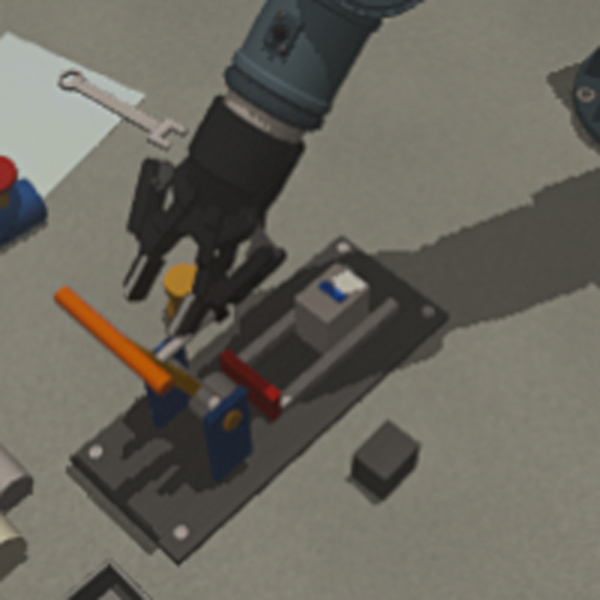

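Run:
```python
from h import *
c=cal("scene")
for a in (1.55,1.66):
    p=np.radians(20)+a
    for y in(-.06,.06): print(a,((proj(fx2w(np.array([.07-.16*np.cos(p),y,.1+.16*np.sin(p)])),c)[0]+.5-[140,80])*3).round())
go([-.02,0,.35],45)
```

```text
1.55 [ 76. 277.]
1.55 [182. 370.]
1.66 [ 61. 295.]
1.66 [166. 389.]
t 6.4 fix pos [ 9.350e-02 -1.000e-04  2.369e-01] F [-0.5 -0.4 -0.2] open 0.5
  shift [0.0001, -0.0008, -0.1603] turn [-0.2, 0.02, 0.01]
```

step_arm(plan=[[[0,0,-0.03],[0,0,0]],[[0,0,-0.07],[0,0,0]],[[0,0,-0.11],[0,0,0]],[[0,0,-0.15],[0,0,0]],[[0,0,-0.15],[0,0,0]]])

```text
time_s: 6.9
eef_pos: [0.6042, -0.0439, 0.3496]
eef_rot: [0.27, 0.642, 0.663, 0.275]
wrist_force: [0.6, 0.3, -0.2]
opening: 0.496
```

Run:
```python
from h import *
go([-.19,0,.25],0)
```

```text
t 6.9 fix pos [-0.0124 -0.0006  0.3496] F [ 0.6  0.3 -0.2] open 0.5
  shift [0.0009, -0.1957, -0.0561] turn [45.3, 0.27, 0.07]
```

step_arm(plan=[[[0.001,-0.196,-0.056],[45,0.3,0]],[[0.001,-0.196,-0.056],[45,0.3,0]],[[0.001,-0.196,-0.056],[45,0.3,0]],[[0.001,-0.196,-0.056],[45,0.3,0]],[[0.001,-0.196,-0.056],[45,0.3,0]]], fingers=0)

```text
time_s: 7.4
eef_pos: [0.4194, -0.0465, 0.2406]
eef_rot: [0.004, 0.696, 0.718, 0.009]
wrist_force: [1.0, -0.5, 0.7]
opening: 0.0
```

step_arm(plan=[[[0,0,0],[0,0,0]],[[0,0,0],[0,0,0]]])

```text
time_s: 7.6
eef_pos: [0.427, -0.0476, 0.2443]
eef_rot: [0.01, 0.695, 0.719, 0.014]
wrist_force: [0.2, 0.2, 0.6]
opening: 0.003
```

Run:
```python
from h import *
go([-.19,0,.25],0)
save("top","t7");save("scene","s7")
a=cv2.imread("pics/t7.png");b=cv2.imread("pics/s7.png")
cv2.imwrite("pics/t7c.png",cv2.resize(a[100:260,190:340],None,fx=3.7,fy=3.7,interpolation=cv2.INTER_CUBIC))
cv2.imwrite("pics/s7c.png",cv2.resize(b[130:280,140:310],None,fx=4,fy=4,interpolation=cv2.INTER_CUBIC))
```

```text
t 7.6 fix pos [-0.1896  0.0012  0.2443] F [0.2 0.2 0.6] open 0.0
  shift [-0.0011, -0.0002, -0.0057] turn [1.94, -0.29, 0.18]
```

View pics/t7c.png

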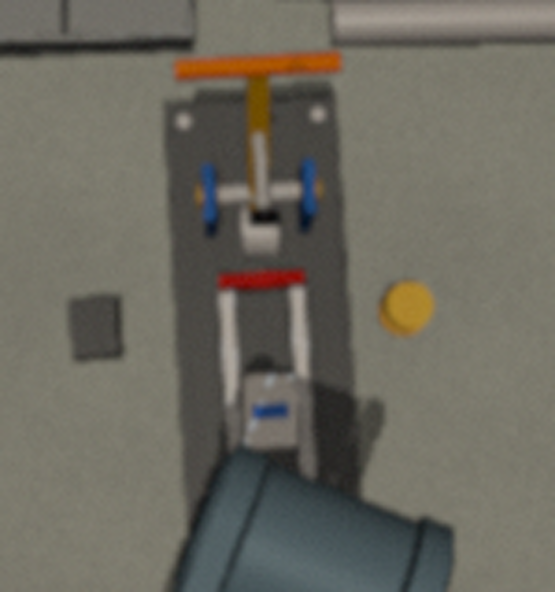

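View pics/s7c.png

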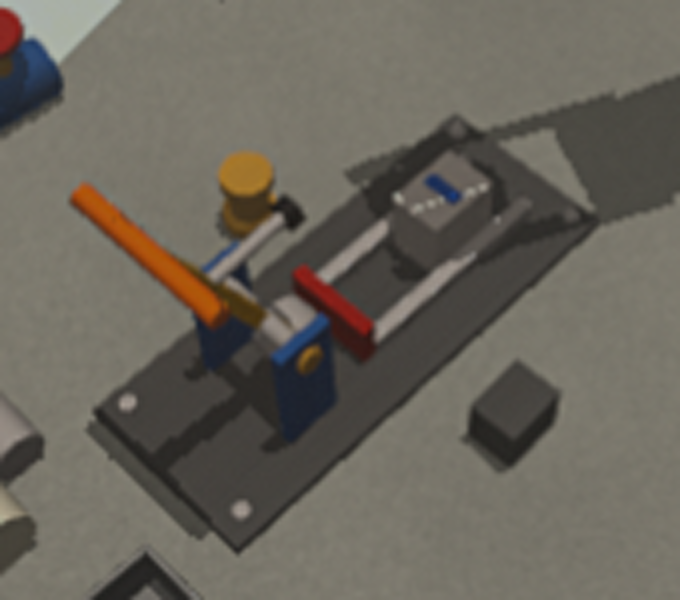

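step_arm(plan=[[[-0.001,0,0.04],[1.9,-0.3,0]],[[-0.001,0,0.08],[1.9,-0.3,0]],[[-0.001,0,0.12],[1.9,-0.3,0]],[[-0.001,0,0.16],[1.9,-0.3,0]],[[-0.001,0,0.16],[1.9,-0.3,0]]])

```text
time_s: 8.2
eef_pos: [0.4275, -0.0466, 0.0813]
eef_rot: [-0.004, 0.696, 0.718, -0.002]
wrist_force: [-1.7, 0.6, 0.2]
opening: 0.004
```

Run:
```python
from h import *
go([-.19,0,.042],0)
```

```text
t 8.2 fix pos [-0.1891  0.0021  0.0813] F [-1.7  0.6  0.2] open 0.0
  shift [-0.0022, -0.0006, 0.0393] turn [-0.45, -0.14, 0.08]
```

step_arm(plan=[[[-0.002,0,0.02],[0,0,0]],[[-0.002,0,0.038],[0,0,0]],[[-0.002,0,0.038],[0,0,0]],[[-0.002,0,0.038],[0,0,0]]])

```text
time_s: 8.6
eef_pos: [0.4324, -0.0505, 0.0489]
eef_rot: [0.001, 0.696, 0.718, -0.0]
wrist_force: [-0.0, -0.6, 1.3]
opening: -0.002
```

Run:
```python
from h import *
go([-.15,0,.042],0)
save("scene","s8"); b=cv2.imread("pics/s8.png")
cv2.imwrite("pics/s8c.png",cv2.resize(b[110:260,160:330],None,fx=4,fy=4,interpolation=cv2.INTER_CUBIC))
save("wrist","w8")
```

```text
t 8.6 fix pos [-0.1844 -0.002   0.0489] F [-0.  -0.6  1.3] open -0.0
  shift [0.0019, 0.0344, 0.007] turn [0.07, 0.12, 0.1]
```

View pics/s8c.png

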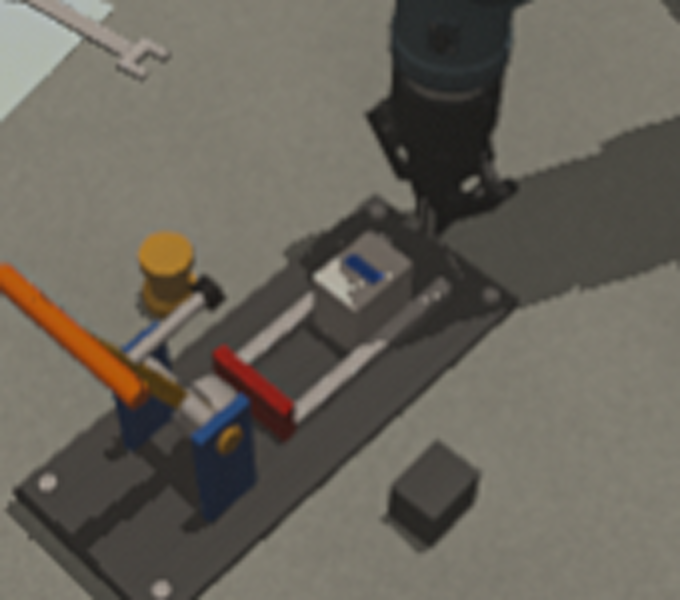

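View pics/w8.png

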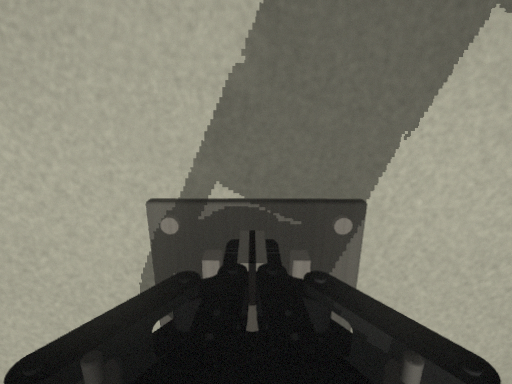

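step_arm(plan=[[[0.002,0.01,0.005],[0,0,0]],[[0.002,0.02,0.005],[0,0,0]],[[0.002,0.028,0.005],[0,0,0]],[[0.002,0.036,0.005],[0,0,0]],[[0.002,0.044,0.005],[0,0,0]]])

```text
time_s: 9.2
eef_pos: [0.4755, -0.0466, 0.042]
eef_rot: [-0.0, 0.695, 0.719, -0.001]
wrist_force: [-3.6, -0.3, 2.9]
opening: -0.004
```

Run:
```python
from h import *
go([-.071,0,.042],0)
```

```text
t 9.2 fix pos [-0.1412  0.0006  0.042 ] F [-3.6 -0.3  2.9] open -0.0
  shift [-0.0008, 0.0702, -0.0002] turn [-0.14, 0.06, 0.12]
```

Contact has started (about −3.6 N). Carry on slowly.

step_arm(plan=[[[0,0.008,0],[0,0,0]],[[0,0.016,0],[0,0,0]],[[0,0.024,0],[0,0,0]],[[0,0.032,0],[0,0,0]],[[0,0.04,0],[0,0,0]]])

```text
time_s: 9.7
eef_pos: [0.5156, -0.0452, 0.0416]
eef_rot: [-0.0, 0.695, 0.719, -0.001]
wrist_force: [-3.4, -0.6, 2.0]
opening: 0.003
```

step_arm(plan=[[[0,0.006,0],[0,0,0]],[[0,0.012,0],[0,0,0]],[[0,0.016,0],[0,0,0]],[[0,0.02,0],[0,0,0]],[[0,0.02,0],[0,0,0]]])

```text
time_s: 10.2
eef_pos: [0.5358, -0.0447, 0.0417]
eef_rot: [0.0, 0.696, 0.719, -0.001]
wrist_force: [0.9, 1.1, -0.4]
opening: 0.002
```

Run:
```python
from h import *
go([-.071,0,.042],0)
save("scene","s9"); b=cv2.imread("pics/s9.png")
cv2.imwrite("pics/s9c.png",cv2.resize(b[130:280,140:310],None,fx=4,fy=4,interpolation=cv2.INTER_CUBIC))
```

```text
t 10.2 fix pos [-0.0809  0.0007  0.0417] F [ 0.9  1.1 -0.4] open 0.0
  shift [-0.0007, 0.0099, -0.0003] turn [-0.04, 0.07, 0.11]
```

View pics/s9c.png

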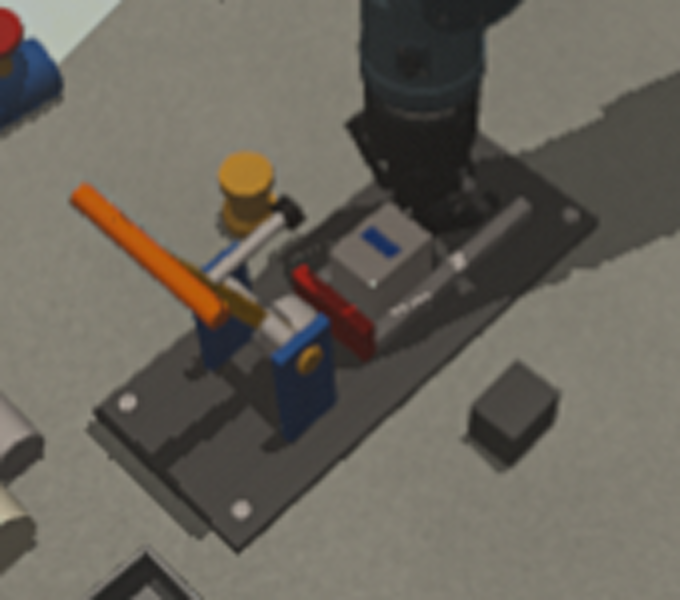

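step_arm(plan=[[[0,0.003,0],[0,0,0]],[[0,0.006,0],[0,0,0]],[[0,0.008,0],[0,0,0]],[[0,0.01,0],[0,0,0]]])

```text
time_s: 10.65
eef_pos: [0.5451, -0.0443, 0.0416]
eef_rot: [-0.0, 0.696, 0.719, -0.001]
wrist_force: [-3.5, -0.7, 1.5]
opening: 0.005
```

step_arm(plan=[[[0,0.002,0],[0,0,0]],[[0,0.003,0],[0,0,0]]])

```text
time_s: 10.85
eef_pos: [0.5463, -0.0442, 0.0414]
eef_rot: [-0.002, 0.695, 0.719, -0.002]
wrist_force: [-13.1, -2.3, 9.9]
opening: 0.001
```

Run:
```python
from h import *
go([-.071,0,.042],0)
save("scene","s10"); b=cv2.imread("pics/s10.png")
cv2.imwrite("pics/s10c.png",cv2.resize(b[130:280,140:310],None,fx=4,fy=4,interpolation=cv2.INTER_CUBIC))
c=cal("scene")
for X in (0,-.01): print(X,[((proj(fx2w(np.array([X-l,y,.07])),c)[0]+.5-[140,130])*4).round().tolist() for l in(0,.06) for y in(-.022,.022)])
```

```text
t 10.85 fix pos [-0.0703  0.0009  0.0414] F [-13.1  -2.3   9.9] open 0.0
  shift [-0.0009, -0.0007, -0.0006] turn [-0.35, 0.04, 0.14]
0 [[316.0, 259.0], [361.0, 296.0], [378.0, 208.0], [423.0, 244.0]]
-0.01 [[327.0, 250.0], [372.0, 288.0], [387.0, 200.0], [432.0, 236.0]]
```

View pics/s10c.png

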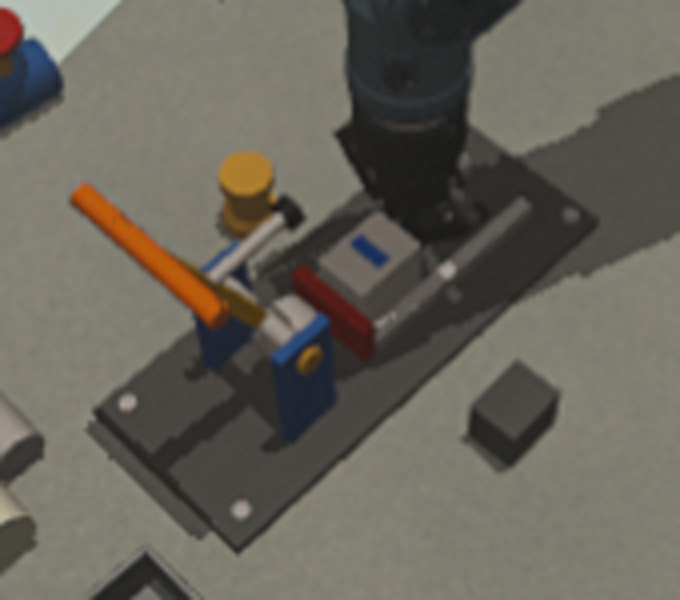

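step_arm(plan=[[[0,-0.005,0],[0,0,0]],[[0,-0.015,0],[0,0,0]],[[0,-0.03,0],[0,0,0]],[[0,-0.05,0],[0,0,0]],[[0,-0.08,0],[0,0,0]]])

```text
time_s: 11.4
eef_pos: [0.4685, -0.0472, 0.0422]
eef_rot: [0.001, 0.695, 0.719, -0.0]
wrist_force: [0.1, 0.3, 0.9]
opening: -0.001
```

step_arm(plan=[[[0,-0.02,-0.04],[0,0,0]],[[0,-0.04,-0.08],[0,0,0]],[[0,-0.06,-0.12],[0,0,0]],[[0,-0.08,-0.15],[0,0,0]],[[0,-0.08,-0.15],[0,0,0]]])

```text
time_s: 11.9
eef_pos: [0.3893, -0.0501, 0.1961]
eef_rot: [0.004, 0.696, 0.718, 0.001]
wrist_force: [0.6, 0.0, -0.4]
opening: -0.0
```

Run:
```python
from h import *
go([-.2,0,.2],0)
save("scene","s11");save("top","t11"); a=cv2.imread("pics/t11.png");b=cv2.imread("pics/s11.png")
cv2.imwrite("pics/s11c.png",cv2.resize(b[130:280,140:310],None,fx=4,fy=4,interpolation=cv2.INTER_CUBIC))
cv2.imwrite("pics/t11c.png",cv2.resize(a[100:260,190:340],None,fx=3.7,fy=3.7,interpolation=cv2.INTER_CUBIC))
c=cal("top")
for X in (0,-.01): print(X,[((proj(fx2w(np.array([X-l,y,.07])),c)[0]+.5-[190,100])*3.7).round().tolist() for l in(0,.06) for y in(-.022,.022)])
```

```text
t 11.9 fix pos [-0.2274 -0.0003  0.1961] F [ 0.6  0.  -0.4] open -0.0
  shift [0.0002, 0.0274, -0.0037] turn [0.38, 0.3, 0.09]
0 [[290.0, 283.0], [236.0, 286.0], [294.0, 356.0], [241.0, 359.0]]
-0.01 [[291.0, 295.0], [237.0, 298.0], [295.0, 368.0], [241.0, 371.0]]
```

View pics/s11c.png

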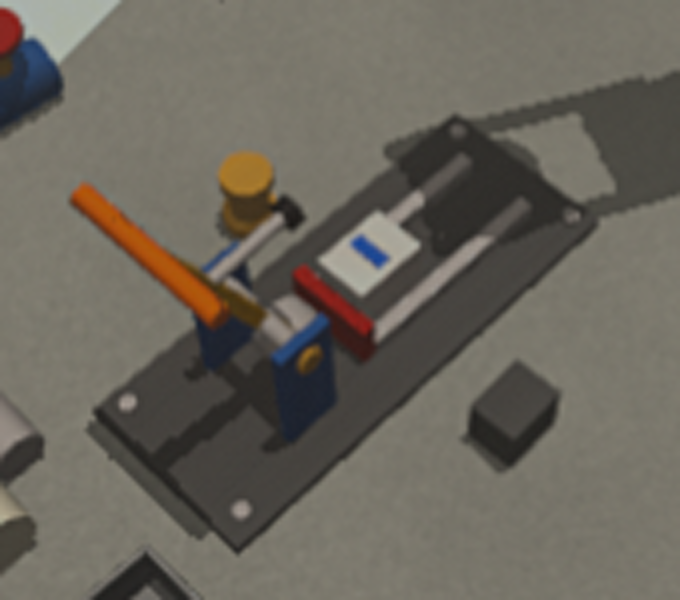

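View pics/t11c.png

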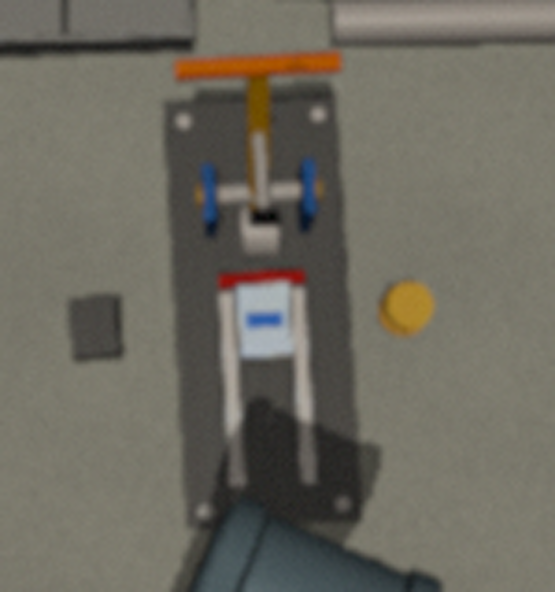

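Run:
```python
from h import *
print(ticket.hand_in())
```

```text
the job is handed in; nothing more can be done
None
```

I raised the yellow arm onto its far rest and pushed the block against the red end stop. The job was handed in at about 12 s on the robot's clock, well under the 54 s limit.

**Arm:** I pushed the handle up along its arc with the half-open fingers either side of the yellow bar, tool tilted 45°. It passed its balance point and fell to its rest on its own. In the scene picture the handle ends match an angle of about 1.66 rad, and the arm was still up in the last pictures.

**Block:** I pushed it low on its robot-side face with the shut, vertical fingers. At the end the push force rose from about 3.5 N to 13 N while the tool nearly stopped, which means it was against the stop. I then backed off, and the wrist force returned to nearly zero.

**Last checks:**
- **Top picture:** The block's corners sit within about 1 mm of the stop position, and it stands upright, centred between the rails.
- **Scene picture:** The block reads up to about 3 mm short of the stop. This disagrees slightly with the top picture but is inside the 5 mm tolerance.
- **Bystanders:** By eye, the spare and the coupling had not moved. I did not measure the others again; the tool passed well clear of them.

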